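# Clip the red measuring scoop into the snap hook

## Robot

A 7-joint arm with a two-finger parallel gripper is mounted at the origin on a cart in front of the work surface, level with it; the furniture and walls round the work are solid. World frame = base frame: x ahead of the robot, y to its left, z up, the work surface at z = 0. Lengths are in m, angles in rad, forces in N, time in s.
With the tool pointing down it reaches from about 0.35 to 0.9 m from the base axis. Payload 8.1 kg.
Tool frame: the origin (TCP) lies between the finger pads; the fingertips stand 22 mm ahead of it and the grasp point (between the pads) lies 3 mm ahead of it (arm.tip_reach is the distance from the TCP to the fingertips, in m); z points along the fingers, y is the line along which they close (so a half turn about z gives the same grasp; the last joint's range is limited). The gripper opens to 92 mm and grips with 3 to 60 N. Pads are 19 mm wide; open, the fingers measure 130 mm over their backs; the gripper's body (75 mm by 190 mm) begins 47 mm behind the grasp point.
Start: joints at [1.21, 0.434, 0.025, 1.573, -0.012, 1.134, -0.075], TCP at [0.159, -0.604, 0.249] pointing down, gripper open.
Joint ranges: [-2.62, 2.62], [-0.44, 2.09], [-1.27, 1.32], [0.08, 2.57], [-1.32, 4.46], [0.12, 2], [-2.74, 2.74]. Speed limits (rad/s): [2.22, 2.22, 3.01, 3.01, 3.14, 3.14, 3.14].

## Interface

Orientations are given as a rotation vector (axis times angle).
In Python, from cell import telemetry, vision, job, arm gives the robot as it stands. The module is installed in compiled form; this text tells all that it offers.
- The arm moves only by the shell command python3 -m creep 'ROWS' [FORCE]. ROWS is text: rows parted by semicolons, each of 7 numbers parted by spaces: the finger opening in cm, from 0 to 9.18, then the shift along the tool's x, y, z in cm, then the turn, a rotation vector about the tool's x, y, z in degrees. A call has 1 to 5 rows; each row is the pose to reach, as a shift and turn from the pose commanded when the call began, along the tool's axes at that moment; what a row does not reach only later rows make up. A row lasts 1/8 s, in which the tool goes at most 62.5 mm and 10.7 degrees, less where a joint would pass 70% of its speed; a pose out of reach is approached as far as the arm can. A call with a gripper value outside its range is refused whole. The fingers move at their own pace and stop on an object; FORCE is the grip in N (left out, the last holds). Time passes only in rows, so rows that repeat a pose let the fingers close. It gives the time, the measured TCP pose, the force, the opening and the grip force at its end, in the units of the state.
- telemetry.observe(): the state, without advancing time (a new reading comes with each control period).
- vision.get_image(name): name is "scene" or "top" or "wrist"; returns the picture (420x560x3 uint8, red, green, blue); there is no depth.
- vision.camera_info(name): a dict with "fov_y" (degrees; the focal length in pixels is half the picture's height over the tangent of half this angle, whatever the lens; pixels are square), "cx", "cy" (the principal point, pixels), "dist_coeffs" ([k1, k2, p1, p2, k3] as OpenCV has them; the pictures are not rectified), "extrinsics" (4x4, takes a point from camera to world coordinates). Camera axes: x right, y down, z forward; pixel columns grow to the right and rows downward; lengths in m; the calibration is good to about 2 mm. A picture is of the moment at which its call begins: read the wrist's pose just before it. camera_info takes no time and is no camera call; for the wrist camera it gives the pose at the moment of the call.
- job.sign_off(): hands the job in; it is judged then, once.
The state is a dict: "clock": time; "joints": joint angles; "dq": joint speeds; "joint_efforts": joint torques, N m; "position": TCP position; "ee_rot": TCP orientation; "force": force on the tool from outside, world axes, zero at the start; "ft_torque": the same for the moment, N m; "width": opening from 0.0 (shut) to 1.0 (fully open); "gripper_force": force on a finger pad.
Only numpy, scipy, OpenCV 4.12 (cv2) and the standard library are available. Lean on these libraries where they do the work, as an engineer would, in place of code of your own. Each camera call takes 0.05 s, during which the arm holds its last target. There are 200 camera calls.

## Task

Clip the red measuring scoop onto the snap hook of the black stand: push its wire eye against the hook's brass gate until the front of the eye is inside the hook and the gate has sprung shut through the eye. Leave the scoop clipped on and standing on the worktop, let go of it, and leave the blue scoop where it is.

Things in the scene. Friction and masses are not known exactly. Their poses are not given: they have to be found in the camera images.
- red_scoop: Loose red scoop, 169 mm long, standing on its cup (mm). Origin on worktop under the centre of its wire eye; +x from cup along handle out through eye, z up. Eye: flat level loop, wire 5 thick at z 17.5-22.5, opening 48 (x) by 32 (y), outer front at x 29. Handle: bar 14 wide, z 15-25, x -25 to -91; grip from above at x -58, closing along y. Cup: 52 across, 32 tall, centre x -114; 0.09 kg.
- blue_scoop: The same scoop in blue plastic: same shape, sizes and frame as the red one. It is not wanted and stays where it is.
- keeper: Fixed upright steel snap hook, 65 mm tall, on a black plate 100x70x8 (x -18 to 82). Origin on worktop under the shut gate; +x points from gate into hook, z up. The hook loop lies in the x-z plane: nose top z 13, back bar's face x 63. Gate: upright brass bar 8 thick at x 0, hinged at z 58, free end z 13. Final eye centre x -15 to 18, y within 10 leaves the gate free inside the eye.
- gate (a joint): Gate angle: 0 rad shut, to 1.0 as its lower end swings inward (+x of keeper) and up. Spring-shut: 0.7 N to start, about 2 N half open. An eye standing level and pushed along the keeper's +x opens it, slips under when the eye's centre is 2 to 5 mm past the keeper's origin, and the gate springs shut down through the eye.
Things that resemble listed ones, but are neither listed nor needed, are in the scene too. Of the things that look like the red_scoop, take the one that is farthest from the robot's base at the start.

How it is judged:
By the outcome, as a careful person would: the job done as asked, in the order asked, and still so for the second after the job is handed in, with the robot touching nothing.
It also fails if it takes over 38 s, if anything falls off the work surface, if the arm or the gripper's body presses on something with over 40 N, if the wrist force passes 120 N, or if a joint passes its speed limit or range.

## Working session

There is one attempt and no reset: what is moved stays moved. The work goes in short steps, Python scripts to look and compute and a shell command to move; the robot and the scene stay as the last step left them, time stands still between calls to the robot, and variables do not carry over. Pictures are saved under pics/ and viewed, at most 10 in all, crops included, and the job is handed in when it is done.

```bash
mkdir -p pics; cat > h.py <<'E'
import numpy as np,cv2
from cell import telemetry,vision,job,arm
def K(i):
    f=210/np.tan(np.radians(i['fov_y'])/2)
    return np.array([[f,0,i['cx']],[0,f,i['cy']],[0,0,1.]])
def cast(i,px,z):
    px=np.array(px,float).reshape(-1,1,2)
    u=cv2.undistortPoints(px,K(i),np.array(i['dist_coeffs'],float)).reshape(-1,2)
    E=np.array(i['extrinsics']);d=np.c_[u,np.ones(len(u))]@E[:3,:3].T;o=E[:3,3]
    return o+d*((z-o[2])/d[:,2])[:,None]
def save(n,im): cv2.imwrite('pics/'+n,im[...,::-1])
E
python3 - <<'E'
from h import *
a=vision.get_image('top');b=vision.get_image('scene')
np.save('top.npy',a);np.save('scene.npy',b)
save('top.png',a);save('scene.png',b)
print(telemetry.observe())
for n in('top','scene','wrist'):print(n,vision.camera_info(n))
E
```

```text
{'clock': 0.1, 'joints': array([ 1.21038261,  0.43516324,  0.02494308,  1.57401112, -0.0115745 ,
        1.13397129, -0.07510673]), 'dq': array([-0.00045286, -0.00115667, -0.00014595, -0.00404889, -0.00018455,
       -0.00134416,  0.00090972]), 'joint_efforts': array([ 1.67155264e-03, -6.69130683e+01,  9.87883508e-01, -3.15148938e+01,
       -6.03358797e-02,  3.73102154e-02,  4.18924697e-05]), 'position': array([ 0.15920765, -0.60394532,  0.24801496]), 'ee_rot': array([-3.11417364e+00, -4.03617086e-01,  4.99212791e-04]), 'force': array([ 0.50012751,  0.18074437, -0.22181578]), 'ft_torque': array([ 0.01063219, -0.04619409, -0.03119102]), 'gripper_force': 0.0, 'width': 0.999501296163147}
top {'fov_y': 49.66604332664357, 'cx': 286.9249353495625, 'cy': 210.14673360271323, 'dist_coeffs': array([-0.14071547,  0.        ,  0.        ,  0.        ,  0.        ]), 'extrinsics': array([[-0.01956849, -0.97162508,  0.23571545,  0.25219917],
       [-0.9998061 ,  0.01849877, -0.00674893, -0.00596475],
       [ 0.00219698, -0.23580181, -0.97179868,  1.26044602],
       [ 0.        ,  0.        ,  
[... 291 characters left out ...]
46298, -0.61256063,  0.3564989 , -0.35175035],
       [ 0.00192673, -0.50465464, -0.86331916,  0.91789693],
       [ 0.        ,  0.        ,  0.        ,  1.        ]])}
wrist {'fov_y': 58.07268785080659, 'cx': 278.9815661034519, 'cy': 210.5341486665737, 'dist_coeffs': array([-0.10019349,  0.        ,  0.        ,  0.        ,  0.        ]), 'extrinsics': array([[ 2.54410348e-01, -9.33064818e-01, -2.54293965e-01,
         2.27336135e-01],
       [-9.67096017e-01, -2.45679956e-01, -6.60806503e-02,
        -5.86662664e-01],
       [-8.17400291e-04,  2.62738282e-01, -9.64866792e-01,
         3.84367548e-01],
       [ 0.00000000e+00,  0.00000000e+00,  0.00000000e+00,
         1.00000000e+00]])}
```

View pics/top.png

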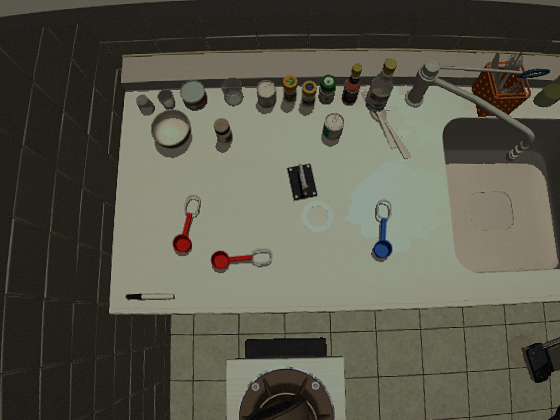

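View pics/scene.png

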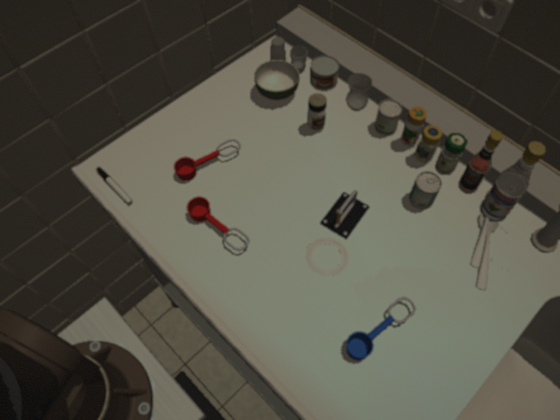

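The top view shows two red scoops: A with cup (182,243) and eye (193,205), and B with cup (220,260) and eye (262,257). The blue scoop is at (382,230), the keeper at (302,180), and a flat ring at (317,216). In the scene view A is at (205,160), B at (215,225) and the keeper at (345,213). A looks farther from the base, so I'll measure it and check it in a crop.

```bash
python3 - <<'E'
from h import *
for n in('top','scene'):
    im=np.load(n+'.npy');i=vision.camera_info(n)
    h=cv2.cvtColor(im,cv2.COLOR_RGB2HSV)
    m=(((h[...,0]<8)|(h[...,0]>172))&(h[...,1]>150)&(h[...,2]>60)).astype(np.uint8)
    N,l,s,c=cv2.connectedComponentsWithStats(m)
    for k in range(1,N):
        if s[k,4]<60: continue
        P=np.argwhere(l==k)[:,::-1]
        W=cast(i,P,.022)[:,:2]
        mu=W.mean(0);print(n,c[k],s[k,4],'mean',mu,'dist',np.hypot(*mu))
t=np.load('top.npy');s=np.load('scene.npy')
def crop(a,x,y,w,h,S=(400,300)):return cv2.resize(a[y:y+h,x:x+w],S,interpolation=cv2.INTER_CUBIC)
A=np.vstack([np.hstack([crop(t,150,185,120,90),crop(t,272,150,64,48)]),np.hstack([crop(s,155,120,120,90),crop(s,313,180,64,48)])])
save('crop.png',cv2.convertScaleAbs(A,alpha=1.5))
E
```

```text
top [351.43055556  86.04166667] 72 mean [ 0.93878274 -0.21915795] dist 0.9640245011665042
top [183.6026936  237.05050505] 297 mean [0.48103262 0.27504352] dist 0.5541130978468046
top [227.08125  259.721875] 320 mean [0.41566089 0.15250494] dist 0.44275470722378396
scene [193.81052632 164.31578947] 285 mean [0.48563498 0.27323025] dist 0.5572217717887611
scene [479.21296296 163.14814815] 108 mean [ 0.96551027 -0.19654818] dist 0.9853127801409433
scene [204.92458101 214.76256983] 358 mean [0.4164057  0.14969525] dist 0.4424956211298264
```

View pics/crop.png

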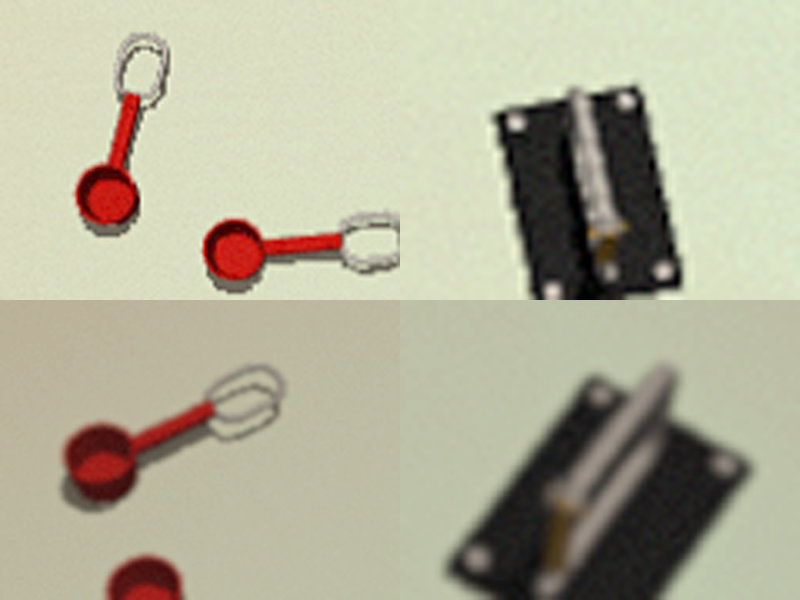

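Crop confirms it: A (pixel (190,225) in the top view) is the farther red scoop, 0.554 m from the base against 0.443 m for B, so A is the target. The keeper's brass gate is on the robot-side end, at about (304,189) in the top view. Next I measure both poses.

```bash
cat >> h.py <<'E'
def scoop(im,i,near,z=.025,pix=None):
    """centre line of the red handle: cup-mean, front end, direction"""
    h=cv2.cvtColor(im,cv2.COLOR_RGB2HSV)
    m=(((h[...,0]<8)|(h[...,0]>172))&(h[...,1]>130)&(h[...,2]>50)).astype(np.uint8)
    N,l,s,c=cv2.connectedComponentsWithStats(m)
    best=min((k for k in range(1,N) if s[k,4]>60),key=lambda k:np.hypot(*(cast(i,[c[k]],.02)[0,:2]-near)))
    W=cast(i,np.argwhere(l==best)[:,::-1],z)[:,:2]
    mu=W.mean(0);u=np.linalg.svd(W-mu,full_matrices=False)[2][0]
    t=(W-mu)@u
    if abs(t.max())<abs(t.min()):u=-u;t=-t   # handle is the long tail
    H=W[t>t.max()-.055];tm=t.max()
    hm=H.mean(0);d=np.linalg.svd(H-hm,full_matrices=False)[2][0];d*=np.sign(d@u)
    s=((W-hm)@d);end=hm+d*np.percentile(s[s>0],99.5)
    return end+d*.025,d,np.degrees(np.arctan2(d[1],d[0]))
def keeper(im,i,near,thr=60):
    g=im.max(2);m=(g<thr).astype(np.uint8)
    N,l,s,c=cv2.connectedComponentsWithStats(m)
    best=min((k for k in range(1,N) if s[k,4]>150),key=lambda k:np.hypot(*(cast(i,[c[k]],.008)[0,:2]-near)))
    mm=cv2.morphologyEx((l==best).astype(np.uint8),cv2.MORPH_CLOSE,np.ones((5,5)))
    W=(cast(i,np.argwhere(mm>0)[:,::-1],.008)[:,:2]*1000).astype(np.float32)
    r=cv2.minAreaRect(W);b=cv2.boxPoints(r)
    e1=b[1]-b[0];e2=b[2]-b[1];e=e1 if np.hypot(*e1)>np.hypot(*e2) else e2
    e=e/np.hypot(*e);e*=np.sign(e[0]);ctr=np.array(r[0])
    return (ctr-32*e)/1000,np.degrees(np.arctan2(e[1],e[0])),r[1],s[best]
E
python3 - <<'E'
from h import *
for n in('top','scene'):
    im=np.load(n+'.npy');i=vision.camera_info(n)
    print(n,scoop(im,i,np.array([.481,.275])))
    near=cast(i,[[302,182]] if n=='top' else [[345,215]],.008)[0,:2]
    for thr in(45,60,80):print(near,keeper(im,i,near,thr))
E
```

```text
top (array([0.57293197, 0.25482631]), array([ 0.97874421, -0.2050848 ]), np.float64(-11.834463371535671))
[ 0.63872287 -0.05979248] (array([ 0.60859808, -0.06452435]), np.float32(10.068902), (98.1067886352539, 66.7422866821289), array([288, 165,  29,  35, 586], dtype=int32))
[ 0.63872287 -0.05979248] (array([ 0.60892106, -0.06550737]), np.float32(10.783139), (99.11663055419922, 68.487548828125), array([287, 164,  30,  36, 629], dtype=int32))
[ 0.63872287 -0.05979248] (array([ 0.60937287, -0.06495663]), np.float32(10.377421), (100.49918365478516, 68.68302154541016), array([287, 164,  30,  37, 674], dtype=int32))
scene (array([0.57339256, 0.25413726]), array([ 0.9819511 , -0.18913499]), np.float64(-10.902307508225315))
[ 0.6402794  -0.06220873] (array([ 0.60899796, -0.06623407]), np.float32(10.166914), (96.54991912841797, 64.89681243896484), array([321, 195,  47,  43, 753], dtype=int32))
[ 0.6402794  -0.06220873] (array([ 0.61316727, -0.06541995]), np.float32(10.341908), (106.73138427734375, 66.54004669189453), array([321, 193,  47,  45, 900], dtype=int32))
[ 0.6402794  -0.06220873] (array([ 0.61548718, -0.06488375]), np.float32(10.10511), (113.8671875, 68.84554290771484), array([ 321,  193,   48,   46, 1079], dtype=int32))
```

```bash
cat >> h.py <<'E'
from scipy.spatial.transform import Rotation as Ro
def go(xyz,yaw):
    s=telemetry.observe();R=Ro.from_rotvec(s['ee_rot'])
    T=Ro.from_matrix(np.c_[[np.cos(yaw),np.sin(yaw),0],[np.sin(yaw),-np.cos(yaw),0],[0,0,-1]])
    print('shift cm',np.round(R.inv().apply(np.array(xyz)-s['position'])*100,2),'turn',np.round((R.inv()*T).as_rotvec(degrees=True),2),'t',s['clock'],'w',s['width'],'gf',s['gripper_force'],'F',np.round(s['force'],1))
E
python3 -c "
from h import *
go([.516,.266,.15],np.radians(-11.4))"
```

```text
shift cm [ 56.68 -75.01   9.9 ] turn [-0.08  0.03 26.17] t 0.1 w 0.999501296163147 gf 0.0 F [ 0.5  0.2 -0.2]
```

```bash
python3 -m creep '9.18 3.5 -4.5 0 0 0 5; 9.18 7 -9 0 0 0 10; 9.18 10.5 -13.5 0 0 0 15; 9.18 14 -18.5 0 0 0 20; 9.18 17.5 -23 0 0 0 26.2' && python3 -c "
from h import *
go([.516,.266,.15],np.radians(-11.4))"
```

```text
clock: 0.72
position: [0.2702, -0.3352, 0.2486]
ee_rot: [-3.125, 0.318, 0.0]
force: [0.9, -0.9, 0.5]
width: 1.0
gripper_force: 0.0
shift cm [ 11.98 -63.84   9.86] turn [-0.01  0.01 -0.21] t 0.725 w 1.0001526494284658 gf 0.0 F [ 0.9 -0.9  0.5]
```

```bash
python3 -m creep '9.18 2 -5.5 0 0 0 0; 9.18 4 -11 0 0 0 0; 9.18 6 -16.5 1 0 0 0; 9.18 8 -22 2 0 0 0; 9.18 9 -28 3 0 0 0' && python3 -m creep '9.18 1 -5.5 1 0 0 0; 9.18 2 -11 2 0 0 0; 9.18 3 -17 3 0 0 0; 9.18 3 -23 5 0 0 0; 9.18 3 -28 6 0 0 0' && python3 -c "
from h import *
go([.516,.266,.15],np.radians(-11.4))"
```

```text
clock: 1.35
position: [0.4146, -0.0793, 0.2185]
ee_rot: [-3.126, 0.314, -0.001]
force: [1.1, 0.1, -0.6]
width: 1.002
gripper_force: 0.0
clock: 1.98
position: [0.4982, 0.1898, 0.1574]
ee_rot: [3.126, -0.312, -0.002]
force: [0.6, -1.8, -0.1]
width: 1.0
gripper_force: 0.0
shift cm [ 0.24 -7.82  0.74] turn [0.03 0.08 0.  ] t 1.975 w 1.0001795444898807 gf 0.0 F [ 0.6 -1.8 -0.1]
```

```bash
python3 -m creep '9.18 0 -4 0 0 0 0; 9.18 0 -7.8 0.7 0 0 0; 9.18 0.2 -7.8 0.7 0 0 0;9.18 0.2 -7.8 0.7 0 0 0' && python3 - <<'E'
from h import *
i=vision.camera_info('wrist');im=vision.get_image('wrist');save('w1.png',im);np.save('w1.npy',im)
try:print(scoop(im,i,np.array([.481,.275])))
except Exception as e:print(e)
go([.516,.266,.15],np.radians(-11.4))
E
```

```text
clock: 2.48
position: [0.5159, 0.2629, 0.1512]
ee_rot: [3.125, -0.313, -0.001]
force: [-0.0, -0.9, 0.6]
width: 1.002
gripper_force: 0.0
(array([0.57582784, 0.25420349]), array([ 0.97598703, -0.21782865]), np.float64(-12.58153125422114))
shift cm [-0.07 -0.35  0.14] turn [ 0.07  0.02 -0.1 ] t 2.525 w 0.9983238068129655 gf 0.0 F [ 0.  -0.3 -0.1]
```

View pics/w1.png

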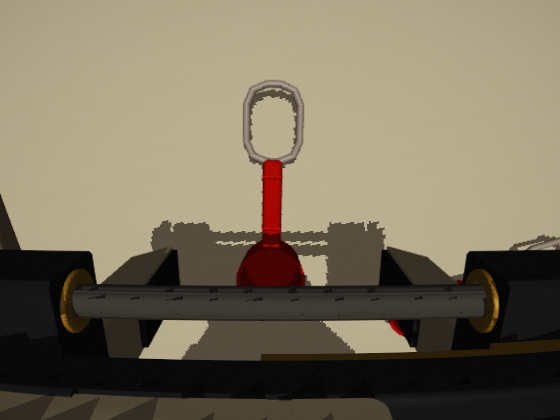

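The wrist view shows the target scoop with its eye at (273,122), outer bounds 243–304 by 80–164. The handle runs (272,162) to (272,240), between the open fingers.

```bash
python3 - <<'E'
from h import *
i=vision.camera_info('wrist')
W=cast(i,[[273.5,81],[273.5,163],[244,122],[303.5,122]],.02)[:,:2];print(W)
c=(W[2]+W[3])/2
W2=cast(i,[[272.5,175],[272,225]],.025)[:,:2]
print('c',c,(W[0]+W[1])/2)
H=W2.mean(0);d=c-H;d/=np.hypot(*d);print(np.degrees(np.arctan2(d[1],d[0])))
front=W[0]-.029*d;print('eye centre from front',front)
g=front-.058*d;print(g)
go([*g,.027],np.arctan2(d[1],d[0]))
E
```

```text
[[0.60352918 0.24752612]
 [0.54860647 0.25890919]
 [0.58076621 0.27314156]
 [0.57248714 0.23270621]]
c [0.57662667 0.25292389] [0.57606782 0.25321766]
-12.779383422934387
eye centre from front [0.57524754 0.25394085]
[0.51868426 0.26677031]
shift cm [ 0.18 -0.5  12.44] turn [0.07 0.02 1.28] t 2.525 w 0.9983238068129655 gf 0.0 F [ 0.  -0.3 -0.1]
```

```bash
python3 -m creep '9.18 0.1 -0.4 3 0 0 1; 9.18 0.1 -0.4 6 0 0 1; 9.18 0.1 -0.4 9 0 0 1; 9.18 0.1 -0.4 12.3 0 0 1; 9.18 0.1 -0.4 12.3 0 0 1' 20 && python3 -m creep '5 0 0 0 0 0 0; 3 0 0 0 0 0 0; 0 0 0 0 0 0 0; 0 0 0 0 0 0 0; 0 0 0 0 0 0 0' 20
```

```text
clock: 3.15
position: [0.5165, 0.2651, 0.027]
ee_rot: [3.119, -0.342, -0.005]
force: [-0.2, -0.7, 0.5]
width: 1.001
gripper_force: 0.0
clock: 3.78
position: [0.5178, 0.2676, 0.0289]
ee_rot: [-3.123, 0.34, -0.0]
force: [-0.5, -0.7, 0.1]
width: 0.507
gripper_force: 0.0
```

```bash
python3 -m creep '0 0 0 0 0 0 0; 0 0 0 0 0 0 0; 0 0 0 0 0 0 0; 0 0 0 0 0 0 0; 0 0 0 0 0 0 0' 20;  python3 -m creep '0 0 0 0 0 0 0; 0 0 0 0 0 0 0' 20
```

```text
clock: 4.4
position: [0.5177, 0.2675, 0.0287]
ee_rot: [3.123, -0.34, -0.0]
force: [-0.5, 0.4, -0.1]
width: 0.149
gripper_force: 20.0
clock: 4.65
position: [0.5177, 0.2675, 0.0287]
ee_rot: [3.123, -0.34, -0.0]
force: [-0.2, 0.5, -0.7]
width: 0.149
gripper_force: 20.0
```

```bash
python3 -m creep '0 0 0 -2 0 0 0; 0 0 0 -4 0 0 0; 0 0 0 -6 0 0 0;0 0 0 -6 0 0 0' && python3 - <<'E'
from h import *
a=np.radians(10.3);e=np.array([np.cos(a),np.sin(a)])
g=np.array([.609,-.065])-.140*e;print(g)
go([*g,.0887],a)
E
```

```text
clock: 5.15
position: [0.5186, 0.268, 0.0899]
ee_rot: [-3.122, 0.34, -0.004]
force: [0.8, 0.4, -0.5]
width: 0.152
gripper_force: 20.0
[ 0.47125609 -0.09003231]
shift cm [ 3.09 35.99  0.06] turn [ -0.08  -0.14 -22.74] t 5.15 w 0.15211507788088768 gf 19.98804599046707 F [ 0.8  0.4 -0.5]
```

```bash
python3 -m creep '0 0 5 0 0 0 -4; 0 0 10 0 0 0 -8; 0 1 15 0 0 0 -12; 0 1 20 0 0 0 -16; 0 2 25 0 0 0 -22.6' && python3 -c "
from h import *
go([.4713,-.0900,.0887],np.radians(10.3))"
```

```text
clock: 5.78
position: [0.4822, 0.0177, 0.0879]
ee_rot: [-3.129, -0.284, 0.002]
force: [1.0, -0.3, -1.0]
width: 0.148
gripper_force: 20.0
shift cm [-3.01 10.39 -0.08] turn [-0.01  0.08  0.09] t 5.775 w 0.1482587131801643 gf 19.989197552204132 F [ 1.  -0.3 -1. ]
```

```bash
python3 -m creep '0 -1.5 5 0 0 0 0; 0 -3 10 0 0 0 0; 0 -3 10.4 0 0 0 0; 0 -3 10.4 0 0 0 0;0 -3 10.4 0 0 0 0' && python3 - <<'E'
from h import *
i=vision.camera_info('wrist');im=vision.get_image('wrist');save('w2.png',im);np.save('w2.npy',im)
t=vision.get_image('top');s=vision.get_image('scene');np.save('top2.npy',t);np.save('scene2.npy',s)
go([.4713,-.0900,.0887],np.radians(10.3))
print(i['extrinsics'].tolist())
E
```

```text
clock: 6.4
position: [0.4724, -0.087, 0.0885]
ee_rot: [-3.128, -0.282, 0.0]
force: [-0.4, 0.6, -1.0]
width: 0.151
gripper_force: 20.0
shift cm [-0.16  0.24 -0.  ] turn [-0.02 -0.   -0.01] t 6.55 w 0.14656213146369576 gf 19.98825877904892 F [ 0.8 -0.2 -0.6]
[[0.1781935162754018, -0.949471226833468, -0.25836303948659917, 0.5416925495438702], [-0.9839954394145806, -0.17199866637692054, -0.046577182996223696, -0.07502733475121624], [-0.00021440315091130954, 0.2625278045844033, -0.964924404215884, 0.22484106591573783], [0.0, 0.0, 0.0, 1.0]]
```

View pics/w2.png

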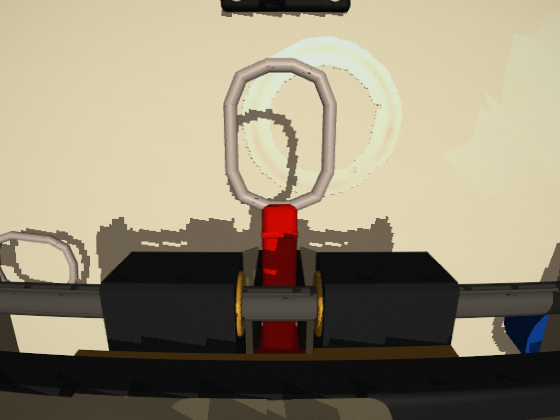

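The wrist view shows the scoop held straight, with its eye centre at (280,134). The plate's front edge is at the top, (222..350, 11). The flat mark at (322,115) is just a ring on the worktop, and the second scoop's eye sits at the left edge.

```bash
python3 - <<'E'
from h import *
i=vision.camera_info('wrist');s=telemetry.observe();p=s['position'][:2]
a=np.radians(10.3);e=np.array([np.cos(a),np.sin(a)]);n=np.array([-e[1],e[0]])
W=cast(i,[[225,134],[335,134],[280,60],[280,209]],.080)[:,:2];c=(W[0]+W[1])/2
f=W[2]-.029*e
print('eye in tool',[(c-p)@e,(c-p)@n],[(f-p)@e,(f-p)@n],np.hypot(*(W[0]-W[1])))
P=cast(i,[[223,10],[350,10.5]],.008)[:,:2];m=P.mean(0);dd=P[0]-P[1]
print('plate edge',m,np.hypot(*dd),'yaw',np.degrees(np.arctan2(dd[1],dd[0]))-90,'origin',m+.018*e)
t=np.load('top2.npy');it=vision.camera_info('top')
for nm in('top2','scene2'):
    print(keeper(np.load(nm+'.npy'),vision.camera_info(nm[:-1]),np.array([.64,-.06]),50))
E
```

```text
eye in tool [np.float64(0.06091918310717575), np.float64(-0.0009512280812088193)] [np.float64(0.05864006142216903), np.float64(-0.0009501929764775124)] 0.0416748919600799
plate edge [ 0.59367361 -0.07003988] 0.06797924180070795 yaw 10.180389879646441 origin [ 0.61138354 -0.06682144]
(array([ 0.8769095 , -0.20786867]), np.float32(-9.484786), (47.801387786865234, 50.08369064331055), array([342,  89,  17,  16, 168], dtype=int32))
(array([ 0.60899936, -0.06586431]), np.float32(10.369224), (95.12982940673828, 63.55452346801758), array([327, 196,  39,  41, 587], dtype=int32))
```

```bash
cat > k.py <<'E'
from h import *
a=np.radians(10.25);e=np.array([np.cos(a),np.sin(a)]);n=np.array([-e[1],e[0]])
s=telemetry.observe();d=s['position'][:2]-np.array([.6105,-.066])
print('eye at',d@e+.0585,d@n-.001,'z',s['position'][2],'F along',s['force'][:2]@e)
E
python3 k.py; python3 -m creep '0 0.5 0.3 2 0 0 0; 0 1 0.3 4 0 0 0; 0 1.5 0.3 5.5 0 0 0; 0 1.5 0.3 6 0 0 0; 0 1.5 0.3 6 0 0 0'; python3 k.py
```

```text
eye at -0.08115398978446739 0.002583362610744146 z 0.088664058183565 F along 0.7951344349808397
clock: 7.18
position: [0.4876, -0.0885, 0.0288]
ee_rot: [-3.129, -0.279, 0.0]
force: [-0.0, 0.5, -0.3]
width: 0.152
gripper_force: 20.0
eye at -0.06647978521209832 -0.0012547512160581515 z 0.028764979491939454 F along 0.043324833484100274
```

```bash
python3 -m creep '0 1 0 0 0 0 0; 0 2 0 0 0 0 0; 0 3 0 0 0 0 0; 0 4 0 0 0 0 0; 0 4.5 0 0 0 0 0'; python3 k.py
```

```text
clock: 7.8
position: [0.5323, -0.0808, 0.0286]
ee_rot: [-3.129, -0.278, 0.001]
force: [-2.6, -0.5, 0.1]
width: 0.155
gripper_force: 20.0
eye at -0.021059923706542007 -0.0016761662567606828 z 0.02861314261770069 F along -2.67435902026779
```

```bash
python3 -m creep '0 0.6 0 0 0 0 0; 0 1.2 0 0 0 0 0; 0 1.8 0 0 0 0 0; 0 2.4 0 0 0 0 0; 0 2.4 0 0 0 0 0'; python3 k.py
```

```text
clock: 8.43
position: [0.5567, -0.0764, 0.029]
ee_rot: [-3.129, -0.279, -0.003]
force: [-0.1, -0.0, -0.7]
width: 0.148
gripper_force: 20.0
eye at 0.0036669804912019544 -0.0016610647091720417 z 0.028967092274401116 F along -0.07949717110409243
```

```bash
python3 -m creep '0 0.3 0 0 0 0 0; 0 0.6 0 0 0 0 0; 0 0.6 0 0 0 0 0'; python3 k.py; python3 - <<'E'
from h import *
w=vision.get_image('wrist');s=vision.get_image('scene')
A=np.hstack([cv2.resize(w[0:300,130:430],(400,400)),cv2.resize(s[160:280,270:390],(400,400),interpolation=cv2.INTER_CUBIC)])
save('in.png',cv2.convertScaleAbs(A,alpha=1.5))
E
```

```text
clock: 8.8
position: [0.5617, -0.0756, 0.0288]
ee_rot: [-3.129, -0.278, -0.001]
force: [0.6, -0.5, -0.9]
width: 0.149
gripper_force: 20.0
eye at 0.008778523049255471 -0.0017317935924433285 z 0.028782245976305937 F along 0.5120359584348001
```

View pics/in.png

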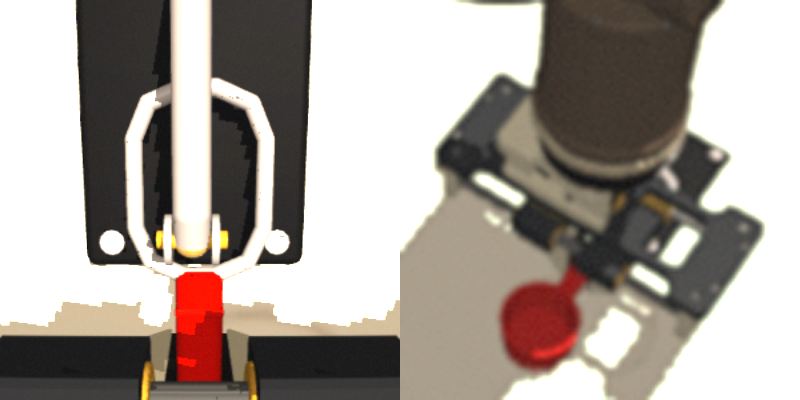

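In the left half, the eye (127–273, centre 200) surrounds the gate pivot at (193,240), and its front lies well inside the hook. The push force has fallen to zero, so the gate has shut through the eye. I release now.

```bash
python3 -m creep '3 0 0 0 0 0 0; 5 0 0 0 0 0 0; 6 0 0 0 0 0 0; 6 0 0 0 0 0 0; 6 0 0 0 0 0 0'; python3 -m creep '6 0 0 0 0 0 0; 6 0 0 -1 0 0 0; 6 0 0 -3 0 0 0; 6 0 0 -6 0 0 0; 6 -3 0 -11 0 0 0'; python3 -m creep '6 -6 0 -3 0 0 0; 6 -12 0 -6 0 0 0; 6 -17 0 -6 0 0 0; 6 -17 0 -6 0 0 0'; python3 - <<'E'
from h import *
t=vision.get_image('top');w=vision.get_image('wrist');s=vision.get_image('scene')
A=np.hstack([cv2.resize(w,(400,300)),cv2.resize(s[150:270,270:430],(400,300),interpolation=cv2.INTER_CUBIC)])
save('end.png',cv2.convertScaleAbs(A,alpha=1.5))
for im,n in((t,'top'),(s,'scene')):
    c,d,y=scoop(im,vision.camera_info(n),np.array([.5,-.09]))
    a=np.radians(10.25);e=np.array([np.cos(a),np.sin(a)]);q=c-[.6105,-.066]
    print(n,c,y,'in keeper',q@e,q@[-e[1],e[0]])
E
```

```text
clock: 9.52
position: [0.5614, -0.0757, 0.0287]
ee_rot: [3.129, 0.278, 0.0]
force: [0.6, -0.5, -0.1]
width: 0.629
gripper_force: 0.0
clock: 10.15
position: [0.5324, -0.0803, 0.1395]
ee_rot: [-3.128, -0.28, 0.0]
force: [-0.2, -0.8, 0.7]
width: 0.652
gripper_force: 0.0
clock: 10.65
position: [0.3604, -0.1119, 0.1994]
ee_rot: [3.127, 0.274, -0.003]
force: [0.5, 1.3, -0.3]
width: 0.655
gripper_force: 0.0
top [ 0.619418   -0.06521133] 9.508321467107844 in keeper 0.008916008942789998 -0.0008108194256411438
scene [ 0.61892228 -0.06610856] 10.123147731416575 in keeper 0.00826854798889956 -0.0016055175859358542
```

View pics/end.png

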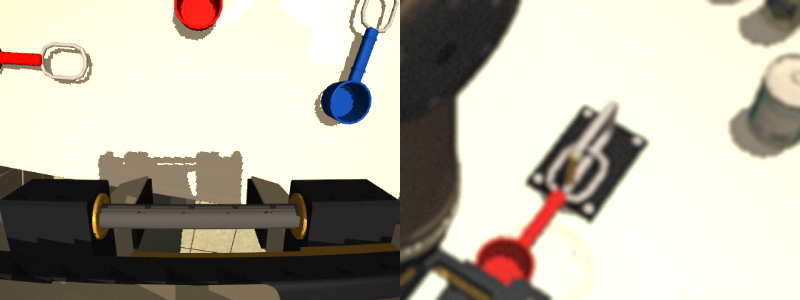

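The right half shows the eye around the shut brass gate at (572,165), with the scoop standing free. Both cameras put its centre about 8.5 mm past the gate and 1 mm off sideways. The blue scoop hasn't moved.

```bash
python3 -c "
from cell import job
print(job.sign_off())"
```

```text
the job is handed in; nothing more can be done
None
```

The farther red scoop is clipped onto the snap hook with the brass gate shut through its eye; it is released and standing on the worktop, the blue scoop was not touched, and the job was handed in at about 11 s.

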